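# Hang the bushed bracket on its drift

### The job

Take the red-handled drift off the blue stand, feel its shaft right through the worn bush of the bracket lying in the wooden nest without forcing it, and lift the bracket out on the shaft, never touching the bracket with the gripper or arm. Lay the drift back across both forks of the stand, pointing as before, with the bracket hanging free on the shaft between the forks, then let go; the bracket may still sway a little. Leave the other things on the bench alone.

Things in the scene. Friction and masses are not known exactly. Their poses are not given: they have to be found in the camera images.
- drift_grip (a point): Centre of the red handle, 60 mm long, 22 x 22 mm, of the loose drift (130 g). x runs along its round steel shaft to the point, z up. The shaft, 12 mm diameter on the handle's centre line, begins at x = 30 mm and ends at x = 165 mm in a flat end of 9 mm diameter with a 5 mm long chamfer. At the start it lies in both forks of the stand, handle towards the robot.
- drift_tip (a point): Centre of the flat end of the drift's shaft, on its centre line, 165 mm from drift_grip along x.
- bracket: Loose aluminium bracket, about 270 g, standing in the nest. Origin: centre of the underside of its foot, 30 mm (x) by 46 mm (y) by 8 mm. x, the axis of its eye, points away from the robot, z up. While it stands in the nest, pressing the drift on it with more than 25 N counts as forcing.
- bracket_eye (a point): Centre of the bracket's round eye housing (45 mm diameter, 30 mm long along x), 38 mm above the foot's underside. In it a rubber bush with a steel sleeve 36 mm long, 20 mm outside, bore 15 mm, open both ends. The bush is worn: its bore is parallel to x but 5 mm off this point, left, right, upwards or anywhere between, never markedly down; which is not measured. It does not give.
- nest_floor (a point): The wooden nest, fixed: block 66 x 68 x 16 mm; on it side cheeks 28 mm high, two back posts 50 mm high (a 33 mm gap between lets the shaft through) and a front lip 6 mm high hold the bracket with 1 mm to spare; it lifts straight up. This point: centre of its floor under the bracket, 16 mm above the bench. Axes as the bracket's.
- stand_mid (a point): The blue stand, fixed: base 130 x 100 x 10 mm, two forks 8 mm thick at x = -35 and +35 mm from here, each an open 90 degree vee, 34 mm wide at its top 9 mm above here. This point: midway between the forks, where the centre line of the 12 mm shaft rests, 80 mm above the bench. x runs from fork to fork, away from the robot. At the start drift_grip is about 95 mm before it (x = -95 mm).
Things that resemble listed ones, but are neither listed nor needed, are in the scene too. Of the things shaped like the part that bears stand_mid, the blue one is meant.

How it is judged:
On the way, in this order (a step that is already met when the one before it is completed fails the run):
1. the drift's shaft is right through the bush while the bracket is still down in the nest (x of drift_tip in the frame of bracket_eye above 0.03 m and x of bracket_eye in the frame of drift_grip above 0.03 m and y of bracket_eye in the frame of drift_grip between -0.01 and 0.01 m and z of bracket_eye in the frame of drift_grip between -0.01 and 0.01 m and distance between bracket_eye and nest_floor below 0.045 m), for 0.1 s.
2. the bracket is lifted clear of the nest on the shaft (height (world z) of bracket_eye above 0.11 m and x of drift_tip in the frame of bracket_eye above 0.02 m and contact force between drift and bracket above 0.5 N), for 0.2 s.
At the end, for the whole second after the job is handed in: Drift at rest in both vees (handle and point within 5 mm of resting height, handle within 6 mm sideways), handle before the near fork, point past the far one; bracket on the shaft, swaying at most 0.1 m/s, its eye within 25 mm of midway between the forks and 12 mm of the shaft's line; released (z of drift_grip in the frame of stand_mid between -0.005 and 0.005 m and z of drift_tip in the frame of stand_mid between -0.005 and 0.005 m and y of drift_grip in the frame of stand_mid between -0.006 and 0.006 m and x of drift_grip in the frame of stand_mid below -0.05 m and x of drift_tip in the frame of stand_mid above 0.04 m and x of bracket_eye in the frame of stand_mid between -0.025 and 0.025 m and y of bracket_eye in the frame of stand_mid between -0.012 and 0.012 m and z of bracket_eye in the frame of stand_mid between -0.012 and 0.012 m and linear speed of bracket below 0.1 m/s and linear speed of drift below 0.02 m/s); the robot touches nothing.
It fails at once if the drift is forced: it presses with more than 25 N on the bracket standing in the nest (contact force between drift and bracket above 25 N and distance between bracket_eye and nest_floor below 0.042 m).
It fails at once if the gripper or arm touches the bracket (contact force between any of the fingers, the arm and bracket above 1 N).
It fails at once if another thing on the bench is pushed more than 20 mm (distance of any of screwdriver, washer, nut, wrench, spray, oldbush, socket from where it was at the start of the episode above 0.02 m).
It also fails if it takes over 64 s, if anything falls off the work surface, if the arm or the gripper's body presses on something with over 40 N, if the wrist force passes 120 N, or if a joint passes its speed limit or range.

### The arm

A 6-joint arm with a two-finger parallel gripper is mounted at the origin on the work surface. World frame = base frame: x ahead of the robot, y to its left, z up, the work surface at z = 0. Lengths are in m, angles in rad, forces in N, time in s.
With the tool pointing down it reaches from about 0.3 to 0.875 m from the base axis. Payload 6.4 kg.
Tool frame: the origin (TCP) lies between the finger pads; the fingertips stand 8 mm ahead of it and the grasp point (between the pads) lies 11 mm behind it; z points along the fingers, y is the direction in which the jaws open and shut (so a half turn about z gives the same grasp; the last joint's range is limited). The gripper opens to 85 mm and grips with 20 to 120 N. Pads are 22 mm wide; open, the fingers measure 114 mm over their backs; the gripper's body (76 mm by 85 mm) begins 54 mm behind the grasp point. The pads swing forward as they close: fully open they stand 13 mm farther back than shut.
Start: joints at [-0.206, 0.181, 1.607, -0, 1.354, -0.206], TCP at [0.575, 0, 0.239] pointing down, gripper open.
Joint ranges: [-2.99, 2.99], [-0.89, 2.07], [0.3, 2.58], [-1.14, 4.28], [0, 2.63], [-3.12, 3.12]. Speed limits (rad/s): [2.57, 2.57, 3.01, 3.14, 3.14, 3.14].

### API

Orientations are given as a unit quaternion [w, x, y, z].
In Python, from bench import monitor, viewer, workorder, spotter gives the robot as it stands. The module is installed in compiled form; this text tells all that it offers.
- The arm moves only by the tool move_arm, never from a script. Its argument "motion" is a list of rows, each a list of 3 entries, a list of its own where there are three numbers: the shift along the tool's x, y, z in units of 60 mm (1.0 is 60 mm), then the turn, a rotation vector about the tool's x, y, z in units of 8 degrees (1.0 is 8 degrees), then the opening in per cent of the stroke, from 0 (shut) to 100 (fully open). In form: [[[dx, dy, dz], [rx, ry, rz], grip], ...]. A call has 1 to 10 rows; each row is the pose to reach, as a shift and turn from the pose commanded when the call began, along the tool's axes at that moment; what a row does not reach only later rows make up. A row lasts 1/8 s, in which the tool goes at most 62.5 mm and 10.7 degrees, less where a joint would pass 70% of its speed; a pose out of reach is approached as far as the arm can. A call with a gripper value outside its range is refused whole. The fingers move at their own pace and stop on an object; the grip force is fixed at half the most. Time passes only in rows, so rows that repeat a pose let the fingers close. It gives the time, the measured TCP pose, the force and the opening at its end, in the units of the state.
- monitor.get_obs(): the state, without advancing time (a new reading comes with each control period).
- viewer.camera(name): name is "scene" or "side" or "wrist"; returns the picture (420x560x3 uint8, blue, green, red); there is no depth.
- viewer.calibration(name): a dict with "fovy" (degrees; the focal length in pixels is half the picture's height over the tangent of half this angle, whatever the lens; pixels are square), "cx", "cy" (the principal point, pixels), "extrinsics" (4x4, takes a point from camera to world coordinates). Camera axes: x right, y down, z forward; pixel columns grow to the right and rows downward; lengths in m; the calibration is good to about 2 mm. A picture is of the moment at which its call begins: read the wrist's pose just before it. calibration takes no time and is no camera call; for the wrist camera it gives the pose at the moment of the call.
- workorder.hand_in(): hands the job in, once; it reports no verdict.
Trained networks look in the newest picture that a camera, given by its name, has taken for a name from the list of things; names that differ only in an ending like _2 or _b are one class to them, and where a whole thing is asked for, a point or a joint stands for the part that bears it (a point fixed in the world has none). Each returns a list of dicts, best first, with "score" (0 to 1); they miss things now and then, are a little off and sometimes report something else, mostly with a low value. They report only what shows in the picture. A call takes as long as a camera call. They do not tell look-alikes from the thing itself.
- spotter.search_frame(camera, name): "centre" ([column, row] as shares, 0 to 1, of the picture: columns of its width, rows of its height, amid what is visible of it).
- spotter.outline_of(camera, name): "region" (420x560 bool, what is visible of it) and "centre" ([column, row] as shares, 0 to 1, of the picture: columns of its width, rows of its height, amid what is visible of it).
The state is a dict: "time_s": time; "q": joint angles; "dq": joint speeds; "joint_efforts": joint torques, N m; "eef_pos": TCP position; "eef_rot": TCP orientation; "wrist_force": force on the tool from outside, world axes, zero at the start; "torque": the same for the moment, N m; "opening": opening from 0.0 (shut) to 1.0 (fully open).
Only numpy, scipy, OpenCV 4.12 (cv2) and the standard library are available. Lean on these libraries where they do the work, as an engineer would, in place of code of your own. Each camera call takes 0.05 s, during which the arm holds its last target. There are 200 camera calls.

## Working session

There is one attempt and no reset: what is moved stays moved. The work goes in short steps, Python scripts to look and compute and a tool call to move; the robot and the scene stay as the last step left them, time stands still between calls to the robot, and variables do not carry over. Pictures are saved under pics/ and viewed, about 8 in all and at most 12, crops included, and the job is handed in when it is done.

Besides the shell and the picture viewer there is one more tool, called after ">>>" by a JSON object that holds its "op" and its "data". move_arm: Moves the arm, as the interface text tells. Its arguments: {"type":"object","properties":{"motion":{"type":"array","items":{"type":"array"}}},"required":["motion"]}

```bash
mkdir -p pics
cat > h.py <<'E'
import numpy as np, cv2
from bench import monitor, viewer, workorder, spotter
from scipy.spatial.transform import Rotation as R
def cal(n):
    c=viewer.calibration(n); f=210/np.tan(np.radians(c['fovy'])/2)
    return f,c['cx'],c['cy'],np.array(c['extrinsics'])
def ray(n,px,C=None):
    f,cx,cy,E=C or cal(n)
    d=E[:3,:3]@np.array([(px[0]-cx)/f,(px[1]-cy)/f,1]); return E[:3,3],d/np.linalg.norm(d)
def atz(n,px,z,C=None):
    o,d=ray(n,px,C); return o+d*(z-o[2])/d[2]
def proj(n,P,C=None):
    f,cx,cy,E=C or cal(n)
    p=E[:3,:3].T@(np.array(P)-E[:3,3]); return np.array([f*p[0]/p[2]+cx,f*p[1]/p[2]+cy])
def tri(obs):
    A=np.zeros((3,3));b=np.zeros(3)
    for o,d in obs:
        M=np.eye(3)-np.outer(d,d);A+=M;b+=M@o
    return np.linalg.solve(A,b)
def st():
    s=monitor.get_obs(); r=R.from_quat(np.roll(s['eef_rot'],-1))
    return s,np.array(s['eef_pos']),r
E
python3 - <<'E'
from h import *
np.set_printoptions(precision=4,suppress=True)
ims=[]
for n in ['scene','side','wrist']:
    im=viewer.camera(n); cv2.imwrite(f'pics/{n}0.png',im); ims.append(im)
    print(n,cal(n)[:3],cal(n)[3])
    for k in ['drift_grip','bracket','bracket_eye','nest_floor','stand_mid','drift_tip']:
        print(k,[(np.round(np.array(o['centre'])*[560,420],1).tolist(),round(o['score'],2)) for o in spotter.search_frame(n,k)][:4])
print(monitor.get_obs())
a=cv2.resize(ims[0],(800,600)); cv2.imwrite('pics/a.png',a)
b=np.hstack([cv2.resize(ims[1],(400,300)),cv2.resize(ims[2],(400,300))]);cv2.imwrite('pics/b.png',b)
E
```

```text
scene (np.float64(476.89594589116734), 283.0138657979684, 199.51392705229637) [[ 0.879   0.3556 -0.3177  1.0088]
 [ 0.4768 -0.6612  0.5792 -0.7845]
 [-0.0042 -0.6606 -0.7508  1.2193]
 [ 0.      0.      0.      1.    ]]
drift_grip [([313.9, 203.8], 0.68)]
bracket [([277.6, 281.0], 0.74)]
bracket_eye [([281.2, 282.9], 0.68)]
nest_floor [([287.7, 289.2], 0.9)]
stand_mid [([177.7, 299.3], 0.94), ([304.2, 124.1], 0.6), ([277.3, 184.0], 0.59), ([324.6, 219.2], 0.57)]
drift_tip [([309.1, 200.3], 0.7)]
side (np.float64(392.9462623872858), 280.1563571641096, 202.76871829688758) [[ 0.9525 -0.2258  0.2041  0.2937]
 [-0.3041 -0.6741  0.6731 -0.6379]
 [-0.0144 -0.7032 -0.7108  0.8452]
 [ 0.      0.      0.      1.    ]]
drift_grip [([298.5, 183.0], 0.71), ([319.0, 201.4], 0.34)]
bracket [([369.1, 267.0], 0.93)]
bracket_eye [([367.7, 269.1], 0.65)]
nest_floor [([369.1, 277.1], 0.58)]
stand_mid [([194.0, 147.0], 0.92), ([230.3, 306.1], 0.78), ([323.8, 202.5], 0.74), ([241.1, 199.3], 0.69)]
drift_tip [([300.5, 183.9], 0.97)]
wrist (np.float64(329.37937492225814), 276.4251597502491, 218.5826665143791
[... 189 characters left out ...]
[346.2, 330.0], 0.6)]
bracket_eye [([348.2, 330.9], 0.57)]
nest_floor [([344.5, 302.2], 0.93)]
stand_mid [([360.5, 60.4], 0.92), ([196.5, 385.7], 0.92), ([71.0, 287.7], 0.81), ([110.7, 13.9], 0.72)]
drift_tip [([296.6, 41.1], 0.74)]
{'time_s': 1.05, 'q': array([-0.2063,  0.1808,  1.607 , -0.    ,  1.3538, -0.2063]), 'dq': array([ 0.0007,  0.0005,  0.0001, -0.001 ,  0.0005, -0.0004]), 'joint_efforts': array([  0.0007, -44.4857, -35.1686,  -0.0003,   0.0006,   0.    ]), 'eef_pos': array([0.575 , 0.    , 0.2393]), 'eef_rot': array([ 0.    ,  0.7071,  0.7071, -0.    ]), 'wrist_force': array([-0.2441, -0.4851,  0.1309]), 'torque': array([-0.0257, -0.0167, -0.0124]), 'opening': 1.0026659598605685}
```

View pics/a.png

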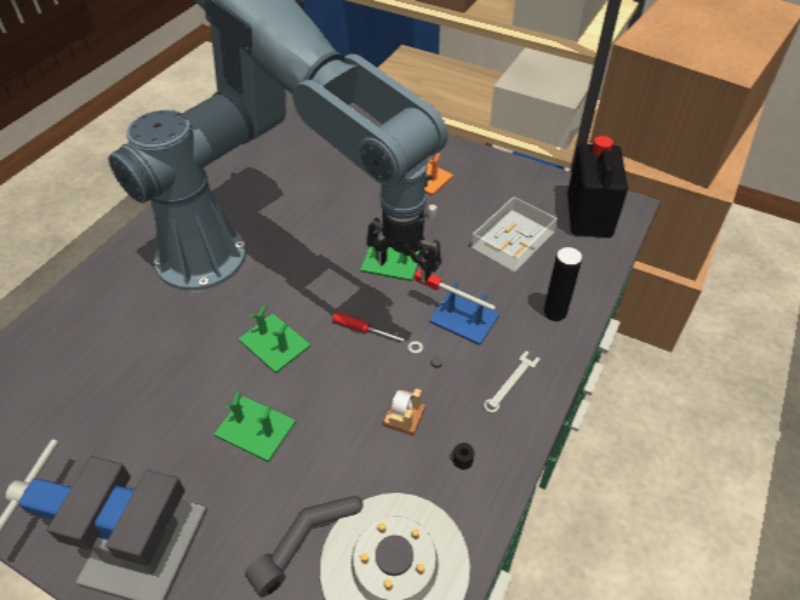

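View pics/side0.png

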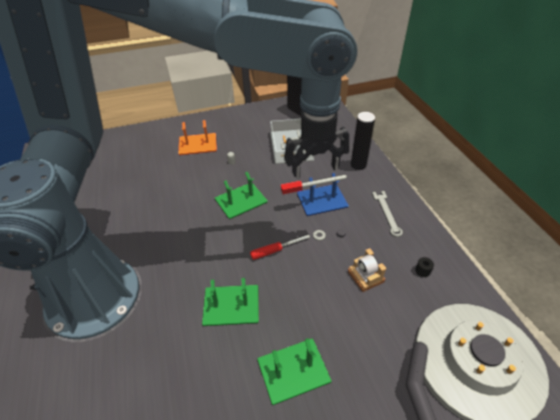

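Run:
```python
from h import *
np.set_printoptions(precision=4,suppress=True)
obs={}
for n in ['scene','side','wrist']:
    im=cv2.imread(f'pics/{n}0.png'); hsv=cv2.cvtColor(im,cv2.COLOR_BGR2HSV)
    for k,lo,hi in [('blue',(100,120,60),(125,255,255)),('wood',(8,60,90),(22,255,255)),('red',(0,180,80),(5,255,255))]:
        m=cv2.inRange(hsv,lo,hi); nn,l,s,c=cv2.connectedComponentsWithStats(m)
        for i in range(1,nn):
            if s[i,4]>60: print(n,k,s[i],c[i],'z.02:',atz(n,c[i],0.02))
w=cv2.resize(cv2.imread('pics/wrist0.png'),(800,600)); cv2.imwrite('pics/w0.png',w)
```

```text
scene blue [ 212    0   95   47 2553] [258.2213  20.3098] z.02: [-0.1779  1.1323  0.02  ]
scene blue [301 205  49  36 982] [324.6864 222.3391] z.02: [0.6658 0.1182 0.02  ]
scene blue [ 13 335  37  28 659] [ 30.3445 348.22  ] z.02: [ 0.1638 -0.6333  0.02  ]
scene blue [ 66 340  28  37 494] [ 78.4899 356.9818] z.02: [ 0.2929 -0.5906  0.02  ]
scene wood [ 243    0  183   46 2099] [345.9466  17.5384] z.02: [0.1983 1.364  0.02  ]
scene wood [303   0  22   7  82] [315.9146   1.8293] z.02: [-0.0076  1.4424  0.02  ]
scene wood [  427     0   133   247 15351] [487.4746 103.1247] z.02: [0.9841 0.9925 0.02  ]
scene wood [  0  20 147 101 894] [71.8154 67.6029] z.02: [-0.697   0.3824  0.02  ]
scene wood [ 264   31  142   87 3672] [324.5711  68.7549] z.02: [0.2964 0.9029 0.02  ]
scene wood [419  37  23  60 473] [430.4693  67.907 ] z.02: [0.7056 1.129  0.02  ]
scene wood [456  53  17  31  90] [464.9222  68.5667] z.02: [0.8406 1.1954 0.02  ]
scene wood [411  55  15  46 162] [417.3025  80.7346] z.02: [0.6847 1.0083 0.02  ]
scene wood [47 71 36 26 74] [64.1081 83.5405] z.02: [-0.6379  0.2779  0.02  ]

[... 1558 characters left out ...]
.4475  0.02  ]
side wood [506 364  10  10  65] [510.9385 368.5692] z.02: [ 0.8365 -0.4673  0.02  ]
side red [282 182  19  11 147] [291.0612 186.6531] z.02: [0.5837 0.1993 0.02  ]
side red [251 243  30  16 231] [265.2251 250.4589] z.02: [ 0.4394 -0.0127  0.02  ]
wrist blue [ 298    0  142   37 4529] [367.7425  17.3409] z.02: [0.6619 0.1641 0.02  ]
wrist blue [ 294   49  138   63 7454] [358.8016  79.9312] z.02: [0.6577 0.1098 0.02  ]
wrist wood [ 316  279   61   70 1754] [344.5912 304.3763] z.02: [ 0.6599 -0.1459  0.02  ]
wrist red [ 222   18   78   38 2647] [259.9958  36.666 ] z.02: [0.5604 0.148  0.02  ]
wrist red [ 118  181   80   26 1638] [156.8394 193.2564] z.02: [ 0.4445 -0.0054  0.02  ]
```

View pics/wrist0.png

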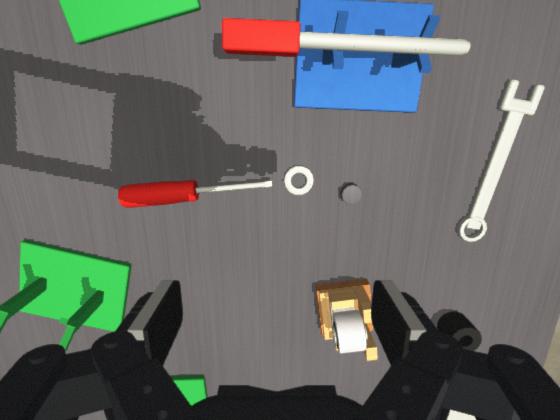

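Run:
```python
from h import *
np.set_printoptions(precision=4,suppress=True)
im=cv2.imread('pics/wrist0.png'); hsv=cv2.cvtColor(im,cv2.COLOR_BGR2HSV)
m=cv2.inRange(hsv,(0,150,60),(6,255,255)); m[100:]=0
r=cv2.minAreaRect(cv2.findNonZero(m)); print(r)
print('handle top c',atz('wrist',r[0],0.088)) 
print('ends',atz('wrist',(300,38),.08),atz('wrist',(468,46.5),.08))
m=cv2.inRange(hsv,(8,60,90),(22,255,255)); m[:250]=0
r=cv2.minAreaRect(cv2.findNonZero(m)); print('nest',r)
for p in [(316,290),(371,281),(377,359)]: print(atz('wrist',p,.016))
# base of stand lower corners z=.01
for p in [(295,107),(416,112),(434,5),(301,0)]: print(atz('wrist',p,.01))
```

```text
((260.0484619140625, 36.93402099609375), (77.64710235595703, 35.463382720947266), 2.602562189102173)
handle top c [0.5635 0.1348 0.088 ]
ends [0.5949 0.1356 0.08  ] [0.7292 0.1294 0.08  ]
nest ((346.3164367675781, 321.76947021484375), (81.87413787841797, 54.85898208618164), 83.94580078125)
[ 0.6245 -0.1282  0.016 ]
[ 0.6909 -0.1158  0.016 ]
[ 0.7091 -0.2315  0.016 ]
[0.5955 0.0845 0.01  ]
[0.7223 0.0795 0.01  ]
[0.7268 0.1768 0.01  ]
[0.5995 0.181  0.01  ]
```

>>> {"op": "move_arm", "data": {"motion": [[[0,0,-0.5],[0,0,-1.3],100],[[0,0,-1],[0,0,-2.6],100],[[0,0,-1.0],[0,0,-3.9],100],[[0,0,-1.0],[0,0,-5.2],100],[[0,0,-1.0],[0,0,-6.5],100],[[0,0,-1.0],[0,0,-7.8],100],[[0,0,-1.0],[0,0,-9.1],100],[[0,0,-1],[0,0,-10.4],100],[[0,0,-1],[0,0,-11.25],100],[[0,0,-1],[0,0,-11.25],100]]}}

```text
time_s: 2.3
eef_pos: [0.575, 0.0, 0.2993]
eef_rot: [-0.0, 0.001, 1.0, -0.0]
wrist_force: [-0.9, -0.1, -0.8]
opening: 1.0
```

>>> {"op": "move_arm", "data": {"motion": [[[-0.13,-0.65,0.66],[0,-1.1,0],100],[[-0.26,-1.29,1.32],[0,-2.2,0],100],[[-0.39,-1.93,1.98],[0,-3.3,0],100],[[-0.52,-2.58,2.63],[0,-4.4,0],100],[[-0.52,-2.58,2.63],[0,-4.4,0],100],[[-0.52,-2.58,2.63],[0,-4.4,0],100],[[-0.52,-2.58,2.63],[0,-4.4,0],100]]}}

```text
time_s: 3.18
eef_pos: [0.6069, -0.1547, 0.1426]
eef_rot: [0.303, 0.0, 0.953, 0.0]
wrist_force: [-0.3, 0.5, 1.3]
opening: 0.998
```

Run:
```python
from h import *
import pickle
np.set_printoptions(precision=4,suppress=True)
C=cal('wrist'); im=viewer.camera('wrist'); cv2.imwrite('pics/w1.png',im); pickle.dump(C,open('w1.pkl','wb'))
print(C[3]); print(st()[1],st()[2].as_rotvec())
for k in ['bracket_eye','nest_floor']:
    print(k,[(np.round(np.array(o['centre'])*[560,420],1).tolist(),round(o['score'],2)) for o in spotter.search_frame('wrist',k)][:4])
print(proj('wrist',[.664,-.155,.054],C))
u,v=proj('wrist',[.664,-.155,.054],C).astype(int)
y0,x0=max(v-100,0),max(u-133,0)
c=im[y0:y0+200,x0:x0+266];print(x0,y0); cv2.imwrite('pics/w1c.png',cv2.resize(c,None,fx=3,fy=3,interpolation=cv2.INTER_CUBIC))
```

```text
[[ 0.0007  0.5985  0.8011  0.4657]
 [ 1.     -0.0006 -0.0004 -0.1538]
 [ 0.0003  0.8011 -0.5985  0.2057]
 [ 0.      0.      0.      1.    ]]
[ 0.6072 -0.1545  0.143 ] [-0.0008  2.526  -0.0003]
bracket_eye []
nest_floor [([267.8, 161.6], 0.72)]
[274.987  214.9005]
141 114
```

View pics/w1c.png

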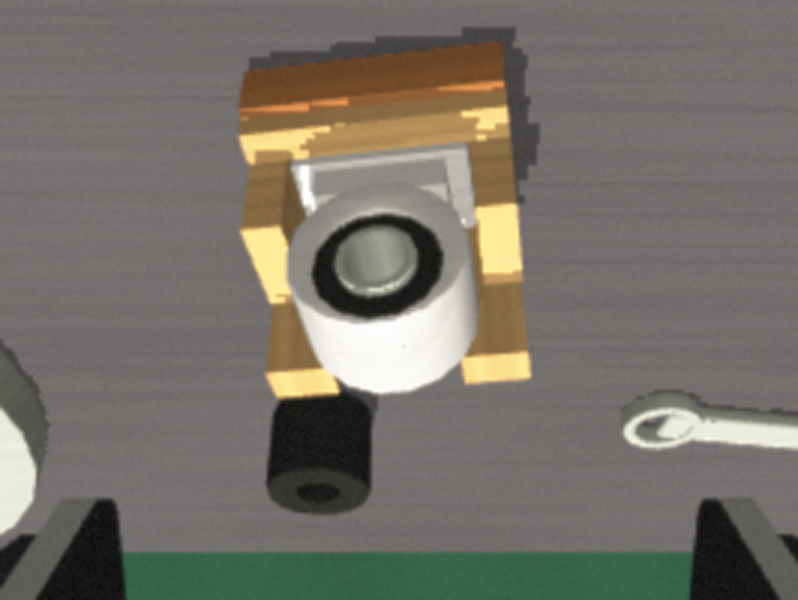

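```bash
cat > fit.py <<'E'
from h import *
import pickle
from scipy.optimize import least_squares
np.set_printoptions(precision=4,suppress=True)
C=pickle.load(open('w1.pkl','rb')); im=cv2.imread('pics/w1.png')
g=cv2.cvtColor(im,cv2.COLOR_BGR2GRAY); sub=g[165:235,225:305]
m=(sub<60).astype(np.uint8); n,l,s,c=cv2.connectedComponentsWithStats(m); 
print([ (s[i],c[i]+[225,165]) for i in range(1,n) if s[i,4]>50])
i=[i for i in range(1,n) if s[i,4]>50 and abs(c[i][0]+225-267)<8 and abs(c[i][1]+165-202)<10][0]
cs,h=cv2.findContours((l==i).astype(np.uint8),cv2.RETR_CCOMP,cv2.CHAIN_APPROX_NONE)
E_={}
for k,hh in zip(cs,h[0]):
    if len(k)>20:
        e=cv2.fitEllipse(k); E_['outer' if hh[3]<0 else 'inner']=np.array(e[0])+[225,165]; print('outer' if hh[3]<0 else 'inner',np.array(e[0])+[225,165],e[1],e[2])
F=lambda x,y:np.array([x/3+141-.33,y/3+114-.33])
def W(p,P):
    x,y,a=p[:3]; P=np.array(P); return np.array([x+P[0]*np.cos(a)-P[1]*np.sin(a), y+P[0]*np.sin(a)+P[1]*np.cos(a), .016+P[2]])
pts=[((-1,34,-.016),F(500,43)),((-1,-34,-.016),F(248,72)),((-1,34,0),F(508,82)),((-1,-34,0),F(241,118))]
def res(p):
    r=[]
    fx=p[3]
    for P,q in pts: r+=list(proj('w',W(p,[fx,P[1]*1e-3,P[2]]),C)-q)
    hc=lambda t,X,r0,oy=0,oz=0: proj('w',W(p,[X,oy+r0*np.cos(t),.038+oz+r0*np.sin(t)]),C)
    r.append(hc(np.pi,-.015,.0225)[0]-F(288,0)[0]); r.append(hc(0,-.015,.0225)[0]-F(476,0)[0]); r.append(hc(-np.pi/2,-.015,.0225)[1]-F(0,184)[1])
    return r
s=least_squares(res,[.664,-.155,.19,-.033]); p=s.x; print('pose',p,'resid',np.array(s.fun))
for nme,X in [('outer',-.015),('inner',-.0175)]:
    if nme in E_:
        q=E_[nme]; f=lambda o: proj('w',W(p,[X,o[0],.038+o[1]]),C)-q
        o=least_squares(f,[0,0]).x; print(nme,'offset y z mm',o*1e3)
print('eye',W(p,[0,0,.038]))
E
python3 fit.py
```

```text
[(array([ 20,  21,  43,  34, 574], dtype=int32), array([266.7613, 203.7997]))]
outer [266.3149 202.2639] (31.77572250366211, 42.55860137939453) 76.95500946044922
inner [265.8711 200.6348] (24.9697265625, 29.601152420043945) 75.1741943359375
pose [ 0.6591 -0.158   0.1604 -0.0291] resid [ 1.6244 -0.6432 -0.6881  1.0654  0.2553  0.2444 -0.4104 -0.4296 -0.2107
 -0.5436  0.1706]
outer offset y z mm [-0.5994  3.7898]
inner offset y z mm [-0.433   4.3826]
eye [ 0.6591 -0.158   0.054 ]
```

```bash
cat > goto.py <<'E'
from h import *
def go(pos,yaw,pitch=0):
    # yaw world (deg) of drift axis; pitch>0: tip up
    s,p,r=st()
    base=R.from_matrix(np.array([[-1,0,0],[0,1,0],[0,0,-1.]]).T)
    t=R.from_euler('z',yaw,degrees=True)*R.from_euler('y',-pitch,degrees=True)*base
    d=r.inv().apply(np.array(pos)-p)/.06; rv=np.degrees((r.inv()*t).as_rotvec())/8
    print('t',round(s['time_s'],2),'from',p.round(4),'shift',d.round(3),'turn',rv.round(2),'F',np.round(s['wrist_force'],1),'open',round(s['opening'],3))
E
python3 -c "
from goto import *
go([.575,.1366,.19],-2.65)"
```

```text
t 3.33 from [ 0.6073 -0.1543  0.143 ] shift [-0.021  4.849 -0.95 ] turn [0.1  4.41 0.33] F [-0.1 -1.2  0.3] open 0.998
```

>>> {"op": "move_arm", "data": {"motion": [[[0,0.6,-0.7],[0.02,0.9,0.1],100],[[0,1.5,-0.95],[0.04,1.9,0.2],100],[[0,2.5,-0.95],[0.06,3.0,0.3],100],[[0,3.5,-0.95],[0.1,4.0,0.33],100],[[-0.02,4.4,-0.95],[0.1,4.41,0.33],100],[[-0.02,4.85,-0.95],[0.1,4.41,0.33],100],[[-0.02,4.85,-0.95],[0.1,4.41,0.33],100],[[-0.02,4.85,-0.95],[0.1,4.41,0.33],100]]}}

```text
time_s: 4.32
eef_pos: [0.5744, 0.1361, 0.1892]
eef_rot: [-0.0, 0.023, 1.0, -0.0]
wrist_force: [-0.3, 0.2, 0.5]
opening: 1.001
```

Run:
```python
from goto import *
np.set_printoptions(precision=4,suppress=True)
C=cal('wrist'); im=viewer.camera('wrist'); cv2.imwrite('pics/w2.png',im)
hsv=cv2.cvtColor(im,cv2.COLOR_BGR2HSV)
m=cv2.inRange(hsv,(0,150,60),(6,255,255)); nn,l,s,c=cv2.connectedComponentsWithStats(m)
for i in range(1,nn):
    if s[i,4]>200:
        r=cv2.minAreaRect(cv2.findNonZero((l==i).astype(np.uint8))); print(s[i],r,atz('wrist',r[0],.09,C)); b=cv2.boxPoints(r); print(b,[atz('wrist',q,.091,C) for q in b])
m=cv2.inRange(hsv,(100,120,60),(125,255,255)); print('blue',cv2.minAreaRect(cv2.findNonZero(m)))
go([.575,.1366,.12],-2.65)
```

```text
[  70    0   58  109 3455] ((99.41153717041016, 52.84230041503906), (116.91181945800781, 32.80196762084961), 74.74488067626953) [0.4553 0.0293 0.09  ]
[[ 68.2077   0.7615]
 [ 99.8538  -7.8692]
 [130.6154 104.9231]
 [ 98.9692 113.5538]] [array([0.4261, 0.0169, 0.091 ]), array([0.4226, 0.0371, 0.091 ]), array([0.4875, 0.0439, 0.091 ]), array([0.4919, 0.0217, 0.091 ])]
[ 259  164   31   82 2302] ((274.0, 204.5), (81.0, 30.0), 90.0) [0.5609 0.1358 0.09  ]
[[259. 164.]
 [289. 164.]
 [289. 245.]
 [259. 245.]] [array([0.5307, 0.1268, 0.091 ]), array([0.5317, 0.1478, 0.091 ]), array([0.5931, 0.1456, 0.091 ]), array([0.592 , 0.1229, 0.091 ])]
blue ((275.0, 286.0), (142.0, 98.0), 90.0)
t 4.38 from [0.5744 0.1355 0.1892] shift [-0.009  0.019  1.153] turn [-0.   -0.01 -0.01] F [-0.1 -0.1  0.4] open 1.002
```

View pics/w2.png

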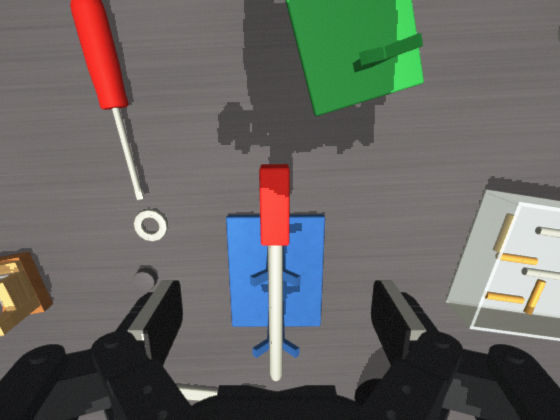

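>>> {"op": "move_arm", "data": {"motion": [[[0.04,0,0.8],[0,0,0],100],[[0.04,0,1.5],[0,0,0],100],[[0.04,0,2.0],[0,0,0],100],[[0.04,0,2.0],[0,0,0],100],[[0.04,0,2.0],[0,0,0],0],[[0.04,0,2.0],[0,0,0],0],[[0.04,0,2.0],[0,0,0],0],[[0.04,0,2.0],[0,0,0],0],[[0.04,0,2.0],[0,0,0],0],[[0.04,0,2.0],[0,0,0],0]]}}

```text
time_s: 5.62
eef_pos: [0.5724, 0.1361, 0.0696]
eef_rot: [-0.0, 0.024, 1.0, 0.0]
wrist_force: [-2.2, -4.2, 7.1]
opening: 0.245
```

```bash
python3 -c "
from goto import *
go([.572,.1355,.069],-2.65)"
```

```text
t 5.62 from [0.5724 0.1361 0.0696] shift [ 0.006 -0.01   0.01 ] turn [ 0.   -0.   -0.01] F [-2.2 -4.2  7.1] open 0.245
```

Run:
```python
from h import *
np.set_printoptions(precision=3,suppress=True)
for n in ['scene','side']:
    im=cv2.imread(f'pics/{n}0.png'); hsv=cv2.cvtColor(im,cv2.COLOR_BGR2HSV)
    m=cv2.inRange(hsv,(50,170,100),(70,255,255)); nn,l,s,c=cv2.connectedComponentsWithStats(m)
    for i in range(1,nn):
        if s[i,4]>150:
            b=cv2.boxPoints(cv2.minAreaRect(cv2.findNonZero((l==i).astype(np.uint8)))); print(n,c[i],[atz(n,q,.01)[:2] for q in b])
```

>>> {"op": "move_arm", "data": {"motion": [[[0,0,-0.15],[0,0,0],0],[[0,0,-0.5],[0,0,0],0],[[0,0,-1.0],[0,0,0],0],[[0,0,-1.5],[0,0,0],0],[[0,0,-1.5],[0,0,0],0]]}}

```text
time_s: 6.25
eef_pos: [0.5735, 0.1368, 0.1615]
eef_rot: [0.002, 0.023, 1.0, 0.001]
wrist_force: [0.6, -0.0, -0.1]
opening: 0.247
```

Run:
```python
from goto import *
np.set_printoptions(precision=3,suppress=True)
for n in ['scene','side']:
    im=cv2.imread(f'pics/{n}0.png'); hsv=cv2.cvtColor(im,cv2.COLOR_BGR2HSV)
    m=cv2.inRange(hsv,(45,100,60),(80,255,255)); nn,l,s,c=cv2.connectedComponentsWithStats(m)
    for i in range(1,nn):
        if 150<s[i,4]<5000:
            b=cv2.boxPoints(cv2.minAreaRect(cv2.findNonZero((l==i).astype(np.uint8)))); print(n,c[i],s[i,4],[atz(n,q,.01)[:2] for q in b])
C=cal('wrist'); im=viewer.camera('wrist'); cv2.imwrite('pics/w3.png',im); s=viewer.camera('side')
cv2.imwrite('pics/d3.png',np.hstack([cv2.resize(im,(400,300)),cv2.resize(s[100:310,180:460],(400,300))]))
go([.449,-.194,.15],9.7)
```

```text
scene [272.679 184.839] 591 [array([0.38 , 0.137]), array([0.342, 0.227]), array([0.478, 0.26 ]), array([0.511, 0.17 ])]
scene [191.236 238.678] 1138 [array([ 0.23 , -0.162]), array([ 0.229, -0.053]), array([ 0.397, -0.102]), array([ 0.391, -0.204])]
scene [177.764 298.893] 1481 [array([ 0.349, -0.379]), array([ 0.321, -0.274]), array([ 0.475, -0.271]), array([ 0.494, -0.373])]
side [240.112 198.764] 1129 [array([0.346, 0.286]), array([0.495, 0.331]), array([0.498, 0.17 ]), array([0.36 , 0.135])]
side [230.503 304.611] 2136 [array([ 0.259, -0.044]), array([ 0.397, -0.08 ]), array([ 0.37, -0.2 ]), array([ 0.244, -0.167])]
side [293.002 370.778] 3027 [array([ 0.337, -0.276]), array([ 0.477, -0.267]), array([ 0.476, -0.374]), array([ 0.347, -0.379])]
t 6.35 from [0.571 0.137 0.158] shift [ 1.777 -5.6    0.135] turn [ 0.01 -0.02 -1.55] F [-0.4 -0.4 -2. ] open 0.245
```

View pics/d3.png

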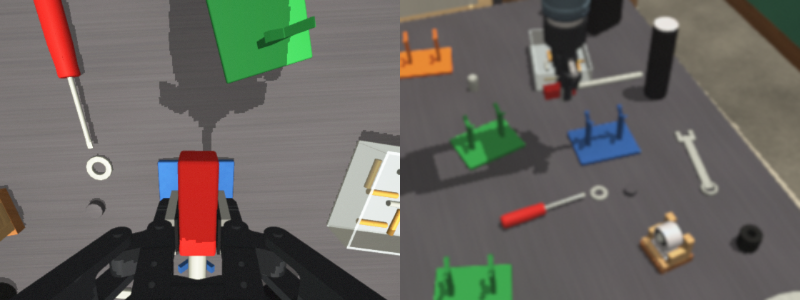

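>>> {"op": "move_arm", "data": {"motion": [[[0.2,-0.7,0.05],[0,0,-0.3],0],[[0.5,-1.6,0.1],[0,0,-0.6],0],[[0.8,-2.5,0.13],[0,0,-0.9],0],[[1.1,-3.4,0.13],[0,0,-1.2],0],[[1.4,-4.3,0.13],[0,0,-1.4],0],[[1.7,-5.2,0.13],[0,0,-1.55],0],[[1.78,-5.6,0.13],[0,0,-1.55],0],[[1.78,-5.6,0.13],[0,0,-1.55],0],[[1.78,-5.6,0.6],[0,0,-1.55],0],[[1.78,-5.6,0.6],[0,0,-1.55],0]]}}

```text
time_s: 7.6
eef_pos: [0.4473, -0.1916, 0.1199]
eef_rot: [-0.003, -0.085, 0.996, 0.003]
wrist_force: [0.1, 0.6, -1.1]
opening: 0.246
```

Run:
```python
from goto import *
np.set_printoptions(precision=4,suppress=True)
go([.449,-.194,.10],9.7)
s,p,r=st()
ims=[]
for n in ['scene','side']:
    im=viewer.camera(n); cv2.imwrite(f'pics/{n}4.png',im)
    tip=p+r.apply([-.155,0,-.011]); q=proj(n,tip); e=proj(n,[.659,-.158,.054]); print(n,q,e, proj(n,p+r.apply([-.02,0,-.011])))
    x0,y0=int(q[0]-70),int(q[1]-75); c=cv2.resize(im[y0:y0+150,x0:x0+140],None,fx=2.8,fy=4*.7,interpolation=cv2.INTER_CUBIC)
    print(x0,y0); ims.append(c)
    for k in ['drift_tip','bracket_eye']: print(k,[(np.round(np.array(o['centre'])*[560,420],1).tolist(),round(o['score'],2)) for o in spotter.search_frame(n,k)][:3])
cv2.imwrite('pics/d4.png',np.hstack(ims))
```

```text
t 7.6 from [ 0.4473 -0.1916  0.1199] shift [-0.023 -0.046  0.331] turn [ 0.04 -0.04  0.  ] F [ 0.1  0.6 -1.1] open 0.246
scene [261.2743 259.7407] [281.6299 281.2302] [216.0564 246.7558]
191 184
drift_tip [([237.3, 252.4], 0.52)]
bracket_eye [([283.5, 281.8], 0.71), ([287.1, 290.4], 0.18)]
side [350.2401 253.7201] [367.5231 264.3108] [298.1508 277.161 ]
280 178
drift_tip [([313.6, 268.8], 0.68)]
bracket_eye [([366.9, 267.8], 0.84)]
```

View pics/d4.png

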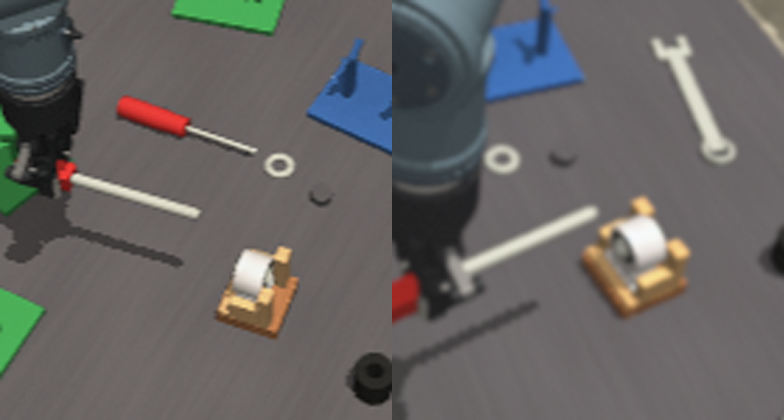

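>>> {"op": "move_arm", "data": {"motion": [[[-0.02,-0.04,0.5],[0.04,-0.04,0],0],[[-0.02,-0.04,1.0],[0.04,-0.04,0],0],[[-0.02,-0.05,1.19],[0.04,-0.04,0],0],[[-0.02,-0.05,1.19],[0.04,-0.04,0],0],[[-0.02,-0.05,1.19],[0.04,-0.04,0],0],[[-0.02,-0.05,1.19],[0.04,-0.04,0],0]]}}

```text
time_s: 8.65
eef_pos: [0.4516, -0.1975, 0.0525]
eef_rot: [0.003, -0.084, 0.996, -0.003]
wrist_force: [0.7, -0.8, -0.5]
opening: 0.249
```

Run:
```python
from goto import *
np.set_printoptions(precision=4,suppress=True)
go([.4491,-.1944,.0484],9.7)
s,p,r=st(); tip=p+r.apply([-.155,0,-.0105]); print('tip',tip)
for n in ['scene','side']:
    im=viewer.camera(n); cv2.imwrite(f'pics/{n}5.png',im); print(n,proj(n,tip))
ims=[]
for n in ['scene','side']:
    im=cv2.imread(f'pics/{n}5.png'); q=proj(n,[.63,-.165,.05]).astype(int); ims.append(cv2.resize(im[q[1]-45:q[1]+45,q[0]-33:q[0]+33],None,fx=6,fy=6,interpolation=cv2.INTER_CUBIC)); print(q-[33,45])
cv2.imwrite('pics/d5.png',np.hstack(ims))
```

```text
t 8.65 from [ 0.4516 -0.1975  0.0525] shift [0.033 0.058 0.067] turn [-0.05  0.04 -0.  ] F [ 0.7 -0.8 -0.5] open 0.249
tip [ 0.6043 -0.1713  0.0639]
scene [262.4132 275.0486]
side [349.7833 272.1675]
[238 234]
[324 225]
```

View pics/d5.png

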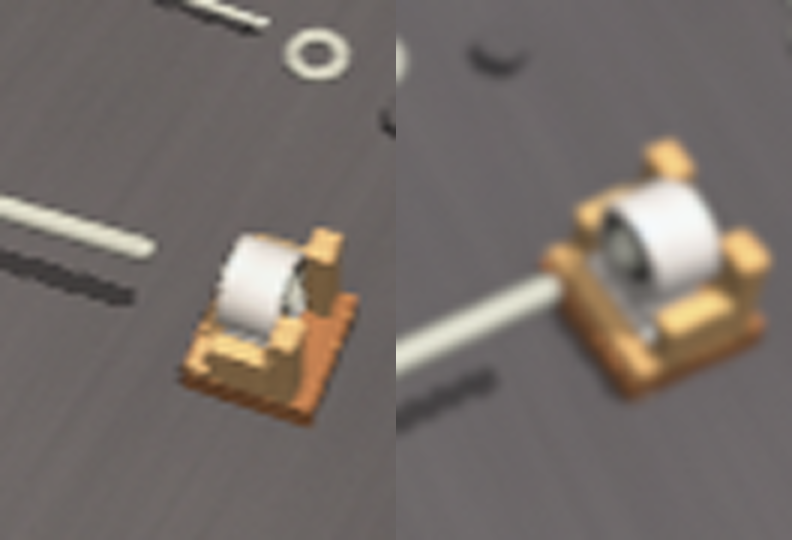

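>>> {"op": "move_arm", "data": {"motion": [[[0,0,0],[0,0,0],0],[[0,0,0],[0,0,0],0],[[0,0,0],[0,0,0],0]]}}

```text
time_s: 9.12
eef_pos: [0.4508, -0.1969, 0.0513]
eef_rot: [0.002, -0.084, 0.996, -0.002]
wrist_force: [1.2, -0.9, -1.3]
opening: 0.247
```

Run:
```python
from goto import *
for i in range(6):
    go([.4491,-.1944,.0484],9.7); viewer.camera('wrist')
```

```text
t 9.12 from [ 0.4508 -0.1969  0.0513] shift [0.022 0.046 0.049] turn [-0.03  0.03 -0.  ] F [ 1.2 -0.9 -1.3] open 0.247
t 9.18 from [ 0.4508 -0.1969  0.0513] shift [0.021 0.046 0.048] turn [-0.03  0.03 -0.  ] F [ 0.3  0.4 -1.3] open 0.25
t 9.22 from [ 0.4508 -0.1969  0.0513] shift [0.021 0.046 0.048] turn [-0.03  0.03 -0.  ] F [ 0.5  0.9 -1. ] open 0.244
t 9.28 from [ 0.4508 -0.1969  0.0513] shift [0.021 0.046 0.048] turn [-0.03  0.03 -0.  ] F [-0.1 -0.9 -1. ] open 0.247
t 9.32 from [ 0.4508 -0.1969  0.0513] shift [0.021 0.046 0.048] turn [-0.03  0.03 -0.  ] F [ 0.9  0.1 -1.1] open 0.242
t 9.38 from [ 0.4508 -0.1969  0.0513] shift [0.021 0.046 0.048] turn [-0.03  0.03 -0.  ] F [ 0.   0.8 -1.3] open 0.249
```

>>> {"op": "move_arm", "data": {"motion": [[[0.02,0.046,0.048],[-0.03,0.03,0],0],[[0.02,0.046,0.048],[-0.03,0.03,0],0],[[0.02,0.046,0.048],[-0.03,0.03,0],0],[[0.02,0.046,0.048],[-0.03,0.03,0],0],[[0.02,0.046,0.048],[-0.03,0.03,0],0]]}}

```text
time_s: 10.05
eef_pos: [0.4492, -0.1944, 0.0485]
eef_rot: [0.0, -0.084, 0.996, -0.0]
wrist_force: [0.1, 0.1, -0.7]
opening: 0.246
```

Run:
```python
from goto import *
go([.4491,-.1944,.0484],9.7)
C=cal('wrist'); im=viewer.camera('wrist'); cv2.imwrite('pics/w6.png',im)
s,p,r=st()
print(proj('wrist',p+r.apply([-.155,0,-.0105]),C),proj('wrist',[.642,-.161,.059],C))
```

```text
t 10.05 from [ 0.4492 -0.1944  0.0485] shift [0.002 0.001 0.001] turn [-0.  0. -0.] F [ 0.1  0.1 -0.7] open 0.246
[275.56247428 538.15659626] [276.48742399 581.37077657]
```

>>> {"op": "move_arm", "data": {"motion": [[[-0.2,0,0],[0,0,0],0],[[-0.4,0,0],[0,0,0],0],[[-0.55,0,0],[0,0,0],0],[[-0.58,0,0],[0,0,0],0],[[-0.6,0,0],[0,0,0],0],[[-0.62,0,0],[0,0,0],0],[[-0.64,0,0],[0,0,0],0],[[-0.66,0,0],[0,0,0],0],[[-0.66,0,0],[0,0,0],0],[[-0.66,0,0],[0,0,0],0]]}}

```text
time_s: 11.35
eef_pos: [0.4882, -0.1877, 0.0484]
eef_rot: [0.0, -0.084, 0.996, -0.0]
wrist_force: [0.0, -1.0, -1.2]
opening: 0.242
```

Run:
```python
from goto import *
go([.4491+.0396*.9857,-.1944+.0396*.1685,.0484],9.7)
s,p,r=st(); tip=p+r.apply([-.157,0,-.0105]); print('tip',tip)
ims=[]
for n in ['scene','side']:
    im=viewer.camera(n); cv2.imwrite(f'pics/{n}7.png',im); print(n,proj(n,tip))
    q=proj(n,[.63,-.165,.05]).astype(int); ims.append(cv2.resize(im[q[1]-45:q[1]+45,q[0]-33:q[0]+33],None,fx=6,fy=6,interpolation=cv2.INTER_CUBIC)); print(q-[33,45])
cv2.imwrite('pics/d7.png',np.hstack(ims))
```

```text
t 11.35 from [ 0.4882 -0.1877  0.0484] shift [0.001 0.    0.001] turn [-0. -0. -0.] F [ 0.  -1.  -1.2] open 0.242
tip [ 0.64295464 -0.16133476  0.05893922]
scene [276.07103159 278.87091115]
[238 234]
side [362.42679482 265.8861568 ]
[324 225]
```

View pics/d7.png

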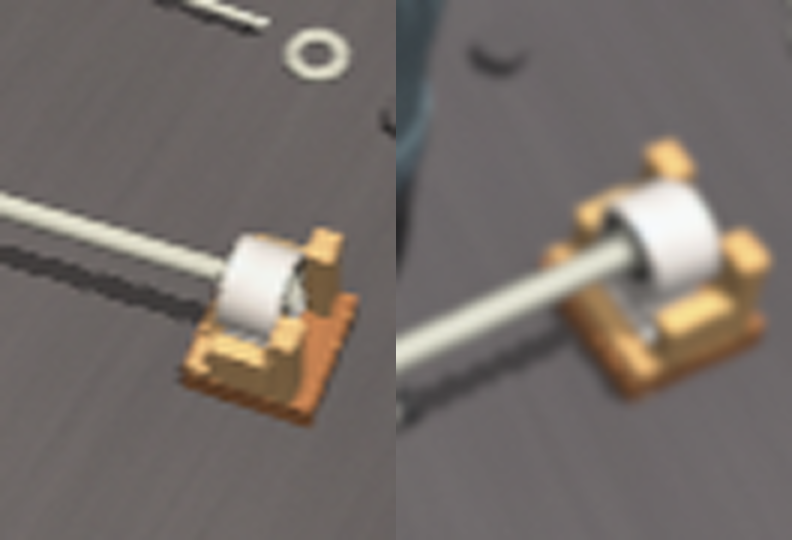

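>>> {"op": "move_arm", "data": {"motion": [[[-0.015,0,0],[0,0,0],0],[[-0.03,0,0],[0,0,0],0],[[-0.04,0,0],[0,0,0],0],[[-0.05,0,0],[0,0,0],0],[[-0.05,0,0],[0,0,0],0]]}}

```text
time_s: 12.08
eef_pos: [0.4912, -0.1872, 0.0484]
eef_rot: [0.0, -0.084, 0.996, -0.0]
wrist_force: [0.3, -0.5, -1.2]
opening: 0.249
```

>>> {"op": "move_arm", "data": {"motion": [[[-0.015,0,0],[0,0,0],0],[[-0.03,0,0],[0,0,0],0],[[-0.04,0,0],[0,0,0],0],[[-0.05,0,0],[0,0,0],0],[[-0.05,0,0],[0,0,0],0]]}}

```text
time_s: 12.7
eef_pos: [0.4942, -0.1867, 0.0484]
eef_rot: [0.0, -0.084, 0.996, -0.0]
wrist_force: [-0.5, 0.7, -1.7]
opening: 0.248
```

>>> {"op": "move_arm", "data": {"motion": [[[-0.02,0,0],[0,0,0],0],[[-0.04,0,0],[0,0,0],0],[[-0.06,0,0],[0,0,0],0],[[-0.07,0,0],[0,0,0],0],[[-0.07,0,0],[0,0,0],0]]}}

```text
time_s: 13.32
eef_pos: [0.4983, -0.186, 0.0484]
eef_rot: [0.0, -0.084, 0.996, -0.0]
wrist_force: [0.6, 0.2, -1.2]
opening: 0.242
```

>>> {"op": "move_arm", "data": {"motion": [[[-0.02,0,0],[0,0,0],0],[[-0.04,0,0],[0,0,0],0],[[-0.06,0,0],[0,0,0],0],[[-0.08,0,0],[0,0,0],0],[[-0.1,0,0],[0,0,0],0],[[-0.1,0,0],[0,0,0],0]]}}

```text
time_s: 14.08
eef_pos: [0.5043, -0.185, 0.0484]
eef_rot: [0.0, -0.084, 0.996, -0.0]
wrist_force: [0.4, 0.4, -2.1]
opening: 0.245
```

Run:
```python
from goto import *
go([.4491,-.1944,.0484],9.7)
s,p,r=st(); tip=p+r.apply([-.157,0,-.0105]); print('tip',tip,s['torque'])
ims=[]
for n in ['scene','side']:
    im=viewer.camera(n); cv2.imwrite(f'pics/{n}8.png',im); print(n,proj(n,tip))
    q=proj(n,[.64,-.165,.05]).astype(int); ims.append(cv2.resize(im[q[1]-37:q[1]+37,q[0]-25:q[0]+25],None,fx=8,fy=8,interpolation=cv2.INTER_CUBIC)); print(q-[33,45])
cv2.imwrite('pics/d8.png',np.hstack(ims))
```

```text
t 14.07 from [ 0.5043 -0.185   0.0484] shift [0.933 0.    0.   ] turn [-0.  0. -0.] F [ 0.4  0.4 -2.1] open 0.245
tip [ 0.65904018 -0.15854818  0.05893585] [-0.00515375  0.0955278  -0.02938893]
scene [281.53829787 280.45276579]
[241 236]
side [367.93167797 263.2815052 ]
[328 224]
```

View pics/d8.png

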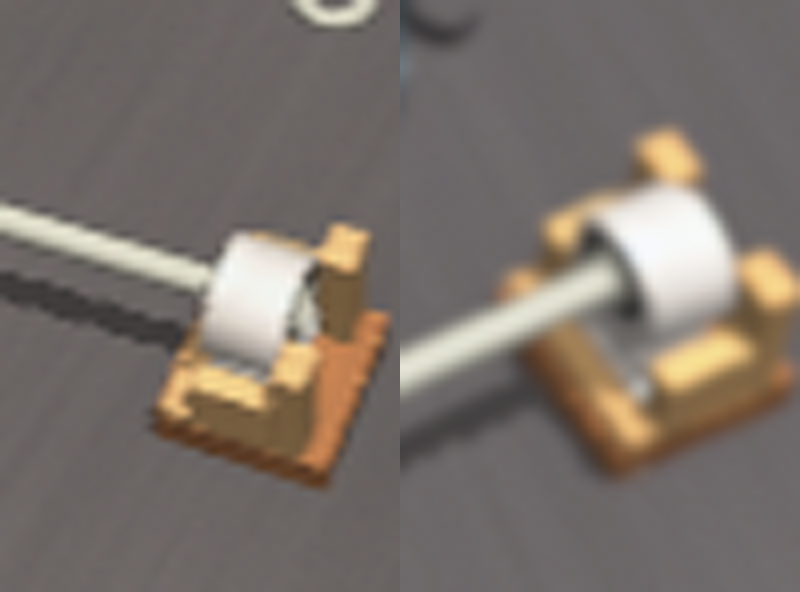

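>>> {"op": "move_arm", "data": {"motion": [[[-0.03,0,0],[0,0,0],0],[[-0.06,0,0],[0,0,0],0],[[-0.09,0,0],[0,0,0],0],[[-0.12,0,0],[0,0,0],0],[[-0.15,0,0],[0,0,0],0],[[-0.18,0,0],[0,0,0],0]]}}

```text
time_s: 14.92
eef_pos: [0.515, -0.1831, 0.0484]
eef_rot: [0.0, -0.084, 0.996, -0.0]
wrist_force: [0.1, -1.1, -0.5]
opening: 0.245
```

>>> {"op": "move_arm", "data": {"motion": [[[-0.03,0,0],[0,0,0],0],[[-0.06,0,0],[0,0,0],0],[[-0.09,0,0],[0,0,0],0],[[-0.12,0,0],[0,0,0],0],[[-0.15,0,0],[0,0,0],0],[[-0.18,0,0],[0,0,0],0],[[-0.22,0,0],[0,0,0],0],[[-0.26,0,0],[0,0,0],0],[[-0.26,0,0],[0,0,0],0]]}}

```text
time_s: 16.05
eef_pos: [0.5304, -0.1805, 0.0484]
eef_rot: [0.0, -0.085, 0.996, -0.0]
wrist_force: [-0.3, 0.1, -0.3]
opening: 0.243
```

>>> {"op": "move_arm", "data": {"motion": [[[-0.04,0,0],[0,0,0],0],[[-0.08,0,0],[0,0,0],0],[[-0.13,0,0],[0,0,0],0],[[-0.18,0,0],[0,0,0],0],[[-0.22,0,0],[0,0,0],0],[[-0.26,0,0],[0,0,0],0],[[-0.3,0,0],[0,0,0],0],[[-0.35,0,0],[0,0,0],0],[[-0.35,0,0],[0,0,0],0]]}}

```text
time_s: 17.18
eef_pos: [0.5512, -0.177, 0.0485]
eef_rot: [0.0, -0.084, 0.996, -0.0]
wrist_force: [0.5, -0.1, -0.7]
opening: 0.249
```

>>> {"op": "move_arm", "data": {"motion": [[[-0.05,0,0],[0,0,0],0],[[-0.1,0,0],[0,0,0],0],[[-0.15,0,0],[0,0,0],0],[[-0.2,0,0],[0,0,0],0],[[-0.25,0,0],[0,0,0],0],[[-0.3,0,0],[0,0,0],0],[[-0.35,0,0],[0,0,0],0],[[-0.39,0,0],[0,0,0],0],[[-0.39,0,0],[0,0,0],0],[[-0.39,0,0],[0,0,0],0]]}}

```text
time_s: 18.42
eef_pos: [0.5739, -0.1731, 0.0484]
eef_rot: [-0.0, -0.084, 0.996, -0.0]
wrist_force: [-0.1, 0.5, -1.1]
opening: 0.245
```

Run:
```python
from goto import *
go([.574,-.173,.0484],9.7)
s,p,r=st(); tip=p+r.apply([-.157,0,-.0105]); print('tip',tip,s['torque'])
ims=[]
for n in ['scene','side']:
    im=viewer.camera(n); cv2.imwrite(f'pics/{n}9.png',im); print(n,proj(n,tip))
    q=proj(n,[.67,-.165,.05]).astype(int); ims.append(cv2.resize(im[q[1]-45:q[1]+45,q[0]-45:q[0]+45],None,fx=4.4,fy=4.4,interpolation=cv2.INTER_CUBIC)); print(q-45)
cv2.imwrite('pics/d9.png',np.hstack(ims))
```

```text
t 18.43 from [ 0.5739 -0.1731  0.0484] shift [-0.002  0.001 -0.   ] turn [-0. -0. -0.] F [-0.1  0.5 -1.1] open 0.245
tip [ 0.7286565  -0.14665692  0.05885447] [-0.00594648  0.09471388  0.0358191 ]
scene [305.50333354 287.45369674]
[238 240]
side [391.11506404 252.39360186]
[327 221]
```

View pics/d9.png

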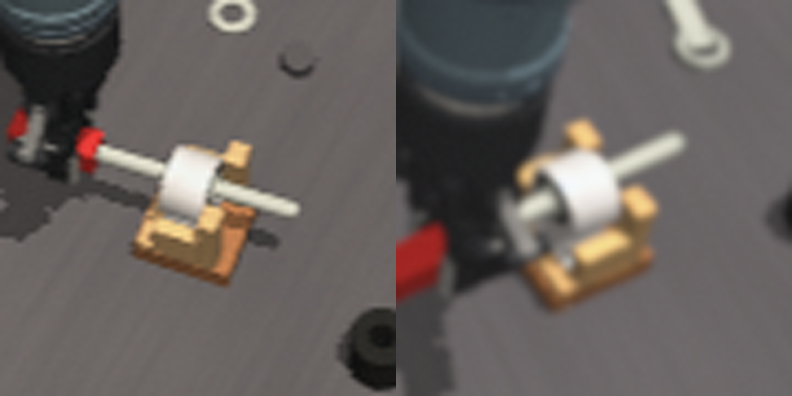

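>>> {"op": "move_arm", "data": {"motion": [[[0,0,-0.015],[0,0,0],0],[[0,0,-0.03],[0,0,0],0],[[0,0,-0.05],[0,0,0],0],[[0,0,-0.08],[0,0,0],0],[[0,0,-0.12],[0,0,0],0],[[0,0,-0.17],[0,0,0],0],[[0,0,-0.22],[0,0,0],0],[[0,0,-0.27],[0,0,0],0],[[0,0,-0.27],[0,0,0],0]]}}

```text
time_s: 19.65
eef_pos: [0.5743, -0.1732, 0.0651]
eef_rot: [0.0, -0.084, 0.996, -0.0]
wrist_force: [0.7, -0.3, -3.6]
opening: 0.249
```

Run:
```python
from goto import *
go([.5739,-.1731,.06],9.7)
s,p,r=st(); print(s['torque'])
```

```text
t 19.65 from [ 0.5743 -0.1732  0.0651] shift [0.006 0.003 0.084] turn [-0.01  0.   -0.  ] F [ 0.7 -0.3 -3.6] open 0.249
[-0.04818383  0.27151797  0.04507951]
```

>>> {"op": "move_arm", "data": {"motion": [[[0,0,-0.1],[0,0,0],0],[[0,0,-0.25],[0,0,0],0],[[0,0,-0.4],[0,0,0],0],[[0,0,-0.55],[0,0,0],0],[[0,0,-0.7],[0,0,0],0],[[0,0,-0.85],[0,0,0],0],[[0,0,-1.0],[0,0,0],0],[[0,0,-1.15],[0,0,0],0],[[0,0,-1.3],[0,0,0],0],[[0,0,-1.35],[0,0,0],0]]}}

```text
time_s: 20.9
eef_pos: [0.5744, -0.1733, 0.1466]
eef_rot: [0.001, -0.084, 0.996, -0.001]
wrist_force: [-0.8, -0.1, -4.8]
opening: 0.246
```

Run:
```python
from goto import *
go([.5724,.1361,.146],-2.65)
s,p,r=st(); print(s['torque'])
ims=[]; tip=p+r.apply([-.157,0,-.0105])
for n in ['scene','side']:
    im=viewer.camera(n); cv2.imwrite(f'pics/{n}10.png',im); print(n,proj(n,tip))
    q=proj(n,p+r.apply([-.09,0,0])).astype(int); ims.append(cv2.resize(im[q[1]-55:q[1]+55,q[0]-55:q[0]+55],None,fx=3.6,fy=3.6,interpolation=cv2.INTER_CUBIC)); print(q-55)
cv2.imwrite('pics/d10.png',np.hstack(ims))
```

```text
t 20.9 from [ 0.5744 -0.1733  0.1466] shift [-8.350e-01  5.088e+00  4.000e-03] turn [-0.01  0.01  1.54] F [-0.8 -0.1 -4.8] open 0.246
[-0.06708773  0.26697125 -0.02239094]
scene [306.80293474 268.06955443]
[227 208]
side [399.26127412 226.29684939]
[320 184]
```

View pics/d10.png

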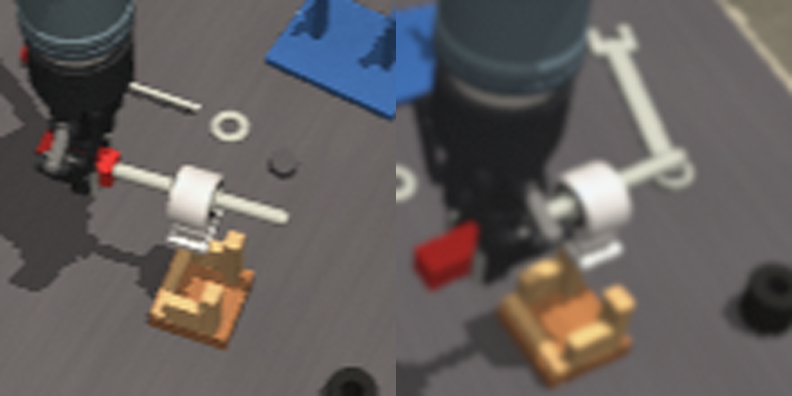

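>>> {"op": "move_arm", "data": {"motion": [[[-0.02,0.1,0],[0,0,0.03],0],[[-0.05,0.3,0],[0,0,0.1],0],[[-0.1,0.6,0],[0,0,0.2],0],[[-0.16,1.0,0],[0,0,0.3],0],[[-0.23,1.4,0],[0,0,0.42],0],[[-0.3,1.8,0],[0,0,0.54],0],[[-0.36,2.2,0],[0,0,0.66],0],[[-0.41,2.5,0],[0,0,0.75],0],[[-0.44,2.7,0],[0,0,0.81],0],[[-0.46,2.8,0],[0,0,0.84],0]]}}

```text
time_s: 22.25
eef_pos: [0.5727, -0.0018, 0.1454]
eef_rot: [-0.0, -0.026, 1.0, -0.0]
wrist_force: [0.1, -0.9, -3.6]
opening: 0.246
```

Run:
```python
from goto import *
go([.5724,.1361,.146],-2.65)
C=pic=None
s,p,r=st()
base=np.array([.5744,-.1733,.1466]); u=np.array([np.cos(.1685),np.sin(.1685),0])
for d in [.065,.075,.085,.095]: print(d,proj('scene',base+u*d+[0,0,.006]),proj('side',base+u*d+[0,0,.006]))
```

```text
t 22.25 from [ 0.5727 -0.0018  0.1454] shift [-0.116  2.296 -0.011] turn [-0.   -0.    0.71] F [ 0.1 -0.9 -3.6] open 0.246
0.065 [273.89194822 259.78039527] [366.42974713 242.21285787]
0.075 [277.41234919 260.77762739] [370.06298633 240.58407664]
0.085 [280.94468883 261.77824141] [373.67055196 238.96680487]
0.095 [284.48902798 262.78225455] [377.25271518 237.360921  ]
```

>>> {"op": "move_arm", "data": {"motion": [[[0,0.08,0],[0,0,0.03],0],[[-0.02,0.25,0],[0,0,0.1],0],[[-0.03,0.5,0],[0,0,0.18],0],[[-0.05,0.85,0],[0,0,0.3],0],[[-0.06,1.2,0],[0,0,0.42],0],[[-0.08,1.55,0],[0,0,0.53],0],[[-0.1,1.85,0],[0,0,0.61],0],[[-0.11,2.08,0],[0,0,0.67],0],[[-0.116,2.23,0],[0,0,0.7],0],[[-0.116,2.3,0],[0,0,0.71],0]]}}

```text
time_s: 23.5
eef_pos: [0.5727, 0.1359, 0.1454]
eef_rot: [0.0, 0.024, 1.0, -0.0]
wrist_force: [-0.2, 0.1, -3.7]
opening: 0.246
```

>>> {"op": "move_arm", "data": {"motion": [[[0,0,0],[0,0,0],0],[[0,0,0],[0,0,0],0],[[0,0,0],[0,0,0],0],[[0,0,0],[0,0,0],0],[[0,0,0],[0,0,0],0],[[0,0,0],[0,0,0],0]]}}

```text
time_s: 24.25
eef_pos: [0.5727, 0.1353, 0.1455]
eef_rot: [0.0, 0.024, 1.0, -0.0]
wrist_force: [0.2, -0.1, -4.0]
opening: 0.251
```

Run:
```python
from goto import *
go([.5724,.1361,.076],-2.65)
s,p,r=st(); tip=p+r.apply([-.157,0,-.0105])
for n in ['scene','side']:
    im=viewer.camera(n); cv2.imwrite(f'pics/{n}11.png',im); print(n,proj(n,tip),proj(n,p+r.apply([-.086,0,-.006])))
    for k in ['bracket_eye','drift_tip']: print(k,[(np.round(np.array(o['centre'])*[560,420],1).tolist(),round(o['score'],2)) for o in spotter.search_frame(n,k)][:2])
```

```text
t 24.25 from [0.5727 0.1353 0.1455] shift [0.006 0.013 1.158] turn [-0.    0.   -0.01] F [ 0.2 -0.1 -4. ] open 0.251
scene [348.3800356  199.44500368] [327.0562843  191.36255716]
bracket_eye [([326.0, 197.3], 0.58)]
drift_tip [([316.0, 186.2], 0.48)]
side [349.19211918 156.07364894] [324.95935181 161.81063698]
bracket_eye [([324.4, 170.0], 0.85)]
drift_tip [([290.0, 163.2], 0.57)]
```

>>> {"op": "move_arm", "data": {"motion": [[[0,0,0.08],[0,0,0],0],[[0,0.01,0.25],[0,0,0],0],[[0,0.01,0.43],[0,0,0],0],[[0,0.013,0.61],[0,0,0],0],[[0,0.013,0.79],[0,0,0],0],[[0,0.013,0.95],[0,0,0],0],[[0,0.013,1.07],[0,0,0],0],[[0,0.013,1.15],[0,0,0],0],[[0,0.013,1.18],[0,0,0],0],[[0,0.013,1.18],[0,0,0],0]]}}

```text
time_s: 25.8
eef_pos: [0.5729, 0.1361, 0.0748]
eef_rot: [0.0, 0.024, 1.0, -0.0]
wrist_force: [0.6, 0.3, -3.7]
opening: 0.253
```

>>> {"op": "move_arm", "data": {"motion": [[[0,0,0.02],[0,0,0],0],[[0,0,0.04],[0,0,0],0],[[0,0,0.055],[0,0,0],0],[[0,0,0.055],[0,0,0],0],[[0,0,0.055],[0,0,0],0]]}}

```text
time_s: 26.42
eef_pos: [0.5728, 0.1361, 0.0714]
eef_rot: [0.0, 0.024, 1.0, -0.0]
wrist_force: [0.2, -0.0, -4.4]
opening: 0.246
```

Run:
```python
from goto import *
go([.5724,.1361,.0696],-2.65); print(st()[0]['torque'])
```

```text
t 26.43 from [0.5728 0.1361 0.0714] shift [ 0.007 -0.001  0.03 ] turn [-0.    0.   -0.01] F [ 0.2 -0.  -4.4] open 0.246
[ 1.31301671e-03  3.04644576e-01 -2.56399632e-04]
```

>>> {"op": "move_arm", "data": {"motion": [[[0,0,0.015],[0,0,0],0],[[0,0,0.03],[0,0,0],0],[[0,0,0.03],[0,0,0],0],[[0,0,0.03],[0,0,0],0]]}}

```text
time_s: 26.92
eef_pos: [0.5732, 0.1359, 0.07]
eef_rot: [0.0, 0.024, 1.0, -0.0]
wrist_force: [-0.9, -1.6, 0.8]
opening: 0.245
```

>>> {"op": "move_arm", "data": {"motion": [[[0,0,0],[0,0,0],26],[[0,0,0],[0,0,0],29],[[0,0,0],[0,0,0],33],[[0,0,0],[0,0,0],40],[[0,0,0],[0,0,0],50],[[0,0,0],[0,0,0],60],[[0,0,0],[0,0,0],60]]}}

```text
time_s: 27.8
eef_pos: [0.5728, 0.1361, 0.0696]
eef_rot: [0.0, 0.024, 1.0, -0.0]
wrist_force: [0.4, 0.8, 0.0]
opening: 0.6
```

>>> {"op": "move_arm", "data": {"motion": [[[0,0,-0.1],[0,0,0],60],[[0,0,-0.3],[0,0,0],60],[[0,0,-0.6],[0,0,0],60],[[0,0,-1.0],[0,0,0],60],[[0,0,-1.5],[0,0,0],60],[[0,0,-2.1],[0,0,0],60],[[0,0,-2.4],[0,0,0],60],[[0,0,-2.4],[0,0,0],60]]}}

```text
time_s: 28.8
eef_pos: [0.5738, 0.1363, 0.2156]
eef_rot: [0.002, 0.024, 1.0, -0.0]
wrist_force: [0.0, -0.3, 0.5]
opening: 0.6
```

Run:
```python
from goto import *
go([.5724,.1361,.1696],-2.65)
np.set_printoptions(precision=4,suppress=True)
C=cal('wrist'); im=viewer.camera('wrist'); hsv=cv2.cvtColor(im,cv2.COLOR_BGR2HSV)
m=cv2.inRange(hsv,(0,150,60),(6,255,255)); nn,l,s,c=cv2.connectedComponentsWithStats(m)
for i in range(1,nn):
    if s[i,4]>200:
        r=cv2.minAreaRect(cv2.findNonZero((l==i).astype(np.uint8))); print(s[i],atz('wrist',r[0],.09,C))
s=viewer.camera('side'); c=viewer.camera('scene')
q=proj('side',[.65,.13,.08]).astype(int); a=s[q[1]-50:q[1]+50,q[0]-45:q[0]+45]
q=proj('scene',[.65,.13,.08]).astype(int); b=c[q[1]-50:q[1]+50,q[0]-45:q[0]+45]
f=lambda x:cv2.resize(x,(360,400),interpolation=cv2.INTER_CUBIC)
cv2.imwrite('pics/d12.png',np.vstack([np.hstack([f(b),f(a)])[:,:],np.zeros((200,720,3),np.uint8)]))
w=cv2.resize(im,(266,200)); o=cv2.imread('pics/d12.png'); o[400:,:266]=w; cv2.imwrite('pics/d12.png',o)
```

```text
t 28.8 from [0.5738 0.1363 0.2156] shift [ 0.025 -0.004  0.767] turn [-0.    0.03 -0.01] F [ 0.  -0.3  0.5] open 0.6
[  88    5   51  104 2951] [0.4533 0.0267 0.09  ]
[ 261  160   28   75 1875] [0.5619 0.1361 0.09  ]
```

>>> {"op": "move_arm", "data": {"motion": [[[0,0,0],[0,0,0],60],[[0,0,0],[0,0,0],60],[[0,0,0],[0,0,0],60],[[0,0,0],[0,0,0],60],[[0,0,0],[0,0,0],60],[[0,0,0],[0,0,0],60],[[0,0,0],[0,0,0],60],[[0,0,0],[0,0,0],60],[[0,0,0],[0,0,0],60],[[0,0,0],[0,0,0],60]]}}

```text
time_s: 30.2
eef_pos: [0.5728, 0.1362, 0.2136]
eef_rot: [0.0, 0.024, 1.0, -0.0]
wrist_force: [-0.3, -0.1, 0.6]
opening: 0.597
```

Run:
```python
from goto import *
np.set_printoptions(precision=4,suppress=True)
for rep in range(2):
  for n in ['side','scene','wrist']:
    im=viewer.camera(n); C=cal(n)
    for k in ['bracket_eye','bracket']:
        o=spotter.outline_of(n,k)
        if o:
            c=np.array(o[0]['centre'])*[560,420]; print(n,k,c.round(1),round(o[0]['score'],2),'at z=.09/.06',atz(n,c,.09,C)[:2],atz(n,c,.06,C)[:2])
    print(n,'expected eye',proj(n,[.657,.1315,.076],C))
```

```text
side bracket_eye [322.3 188.6] 0.65 at z=.09/.06 [0.6393 0.093 ] [0.653 0.122]
side bracket [324.8 180.7] 0.55 at z=.09/.06 [0.6584 0.1212] [0.6729 0.1514]
side expected eye [322.6651 182.1223]
scene bracket_eye [327.9 211.3] 0.55 at z=.09/.06 [0.6759 0.1097] [0.6671 0.1334]
scene bracket [323.3 207.5] 0.55 at z=.09/.06 [0.6568 0.117 ] [0.6475 0.1409]
scene expected eye [325.0518 207.2842]
wrist bracket_eye [275.6 296. ] 0.85 at z=.09/.06 [0.6505 0.1325] [0.6687 0.1315]
wrist bracket [273.3 295.6] 0.81 at z=.09/.06 [0.65   0.1305] [0.6681 0.1293]
wrist expected eye [274.8833 294.1649]
side bracket_eye [324.9 187. ] 0.69 at z=.09/.06 [0.6487 0.0967] [0.6628 0.1259]
side bracket [327.6 182.1] 0.77 at z=.09/.06 [0.6637 0.1131] [0.6784 0.1429]
side expected eye [322.6651 182.1223]
scene bracket_eye [326.9 212.1] 0.73 at z=.09/.06 [0.6745 0.1053] [0.6657 0.1289]
scene bracket [323.2 208.9] 0.79 at z=.09/.06 [0.659  0.1115] [0.6497 0.1353]
scene expected eye [325.0518 207.2842]
wrist bracket_eye [275.3 296.2] 0.55 at z=.09/.06 [0.6507 0.1322] [0.6689 0.1312]
wrist bracket [275.5 294.4] 0.95 at z=.09/.06 [0.6489 0.1325] [0.6669 0.1316]
wrist expected eye [274.8832 294.163 ]
```

>>> {"op": "move_arm", "data": {"motion": [[[0,0,0],[0,0,0],60],[[0,0,0],[0,0,0],60],[[0,0,0],[0,0,0],60],[[0,0,0],[0,0,0],60],[[0,0,0],[0,0,0],60],[[0,0,0],[0,0,0],60],[[0,0,0],[0,0,0],60],[[0,0,0],[0,0,0],60],[[0,0,0],[0,0,0],60],[[0,0,0],[0,0,0],60]]}}

```text
time_s: 32.35
eef_pos: [0.5727, 0.1362, 0.2136]
eef_rot: [0.0, 0.024, 1.0, -0.0]
wrist_force: [0.3, 0.4, 0.3]
opening: 0.6
```

Run:
```python
from goto import *
a=viewer.camera('side').astype(int); p=[]
for i in range(8):
    b=viewer.camera('side').astype(int); p.append(int((abs(b-a).max(2)[140:230,280:370]>25).sum()))
print('changed px near stand',p)
print(workorder.hand_in())
```

```text
changed px near stand [0, 0, 0, 0, 0, 0, 0, 0]
the job is handed in; nothing more can be done
None
```

The job is done and handed in at about 33 s: the drift lies back in the blue stand with the bracket hanging on its shaft. `hand_in` gave no verdict.

- **Insertion:** I judged the bush to sit about 5 mm upward in its eye from a close wrist picture. The shaft then went through without resistance. The force readings between steps stayed at noise level, about 2 N at most.
- **Lift and return:** I raised the bracket on the shaft, about 4 N on the wrist against about 1 N with the drift alone. I carried it level, lowered the drift until the forks took the load, and opened and raised the gripper.

**Last checks**
- The handle measured (0.562, 0.136) m, within about 1 mm of where it started.
- The wrist camera's network put the bracket eye within a few pixels of its expected spot midway between the forks.
- The side and scene networks' bracket-eye points were up to about 7 pixels off, mostly in rows, so they only roughly agree.
- Eight side pictures taken over 0.4 s showed no pixel change near the stand, so I saw no sway.

The final close-up could not be viewed because the 12-picture limit was already used up, so the end state is confirmed only by numbers. The height of the shaft's point was not measured again after release. I did not re-measure the other things on the bench, apart from the red screwdriver's handle, which was within about 3 mm of its earlier position.

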